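# Load a label roll and set the brake sleeve to 5

### The job

Load the full label roll onto the upright spindle of the bench label dispenser, core neck upward, so that it sits flat on the turntable, and let go of it. Then turn the dispenser's brake sleeve clockwise until its pointer clicks in at 5, and let go. Leave everything else on the bench where it is.

Things in the scene. Friction and masses are not known exactly. Their poses are not given: they have to be found in the camera images.
- dispenser: Bench label dispenser, fixed: grey base 170 (its x) x 360 (its y) x 20 mm high. Origin: centre of its underside; z up. At y +95 mm an aluminium turntable 90 mm across (top 30 mm above the bench) with a bare steel spindle; at y -95 mm a white dial plate 132 mm across (top at 23 mm) with the brake sleeve at its centre; at x +70, y 0 a guide post 14 mm across (head 20 mm), top at 79 mm.
- spindle_seat (a point): Centre of the turntable's top, 30 mm above the bench, where the roll's underside comes to rest. z up along the spindle.
- spindle_tip (a point): Top of the steel spindle, 60 mm above the turntable; spindle 24 mm across, its last 8 mm tapering to 12 mm.
- label_roll: The full roll of white labels, standing on the bench: 100 mm across, 60 mm high, on a brown cardboard core 40 mm across whose neck stands 35 mm above the paper (95 mm in all). Open bore 29 mm across right through. 0.2 to 0.5 kg. Origin: centre of its underside; z up along its axis. Grip it by the neck.
- spent_roll: A nearly used-up roll, same core and heights but the paper is only 50 mm across: not wanted, leave it. Origin: centre of its underside.
- brake (a joint): Turn of the brake sleeve, rad, growing clockwise from above: 0 at number 1, a detent click every 0.5236 (30 degrees) to number 9 at 4.189; 5 is at 2.094. It springs to the nearest number (0.15 Nm). Numbers are on the fixed dial plate: 5 on the dispenser's +x side of the dial, 1 to 4 on its +y side, 6 to 9 on its -y side. A black pointer at the sleeve's foot and a line on its top show the number.
- brake_top (a point): Centre of the flat top of the brake sleeve, on its turning axis, 86 mm above the bench. The sleeve is a knurled aluminium cylinder, 48 mm across from 13 to 62 mm above its foot, with a skirt 72 mm across at its foot; the foot is 24 mm above the bench.
- bottle_a: Bystander: amber bottle, 74 mm across, 260 mm high, standing. Origin: centre of its underside.
- bottle_b: Bystander: another such bottle. Origin: centre of its underside.
- glass: Bystander: tasting glass, 64 mm across, 90 mm high. Origin: centre of its underside.
- marker: Bystander: marker pen lying down, 140 mm long along its x, 18 mm thick. Origin: middle of its underside.
- jar: Bystander: glass jar with steel lid, 84 mm across, 100 mm high. Origin: centre of its underside.
There are look-alikes about, which are no part of the job. What is shaped like the label_roll but yellow is not meant.

How it is judged:
On the way, in this order (a step that is already met when the one before it is completed fails the run):
1. the full roll sits flat on the turntable, on the spindle, and is let go (horizontal distance between label_roll and spindle_seat below 0.006 m and z of label_roll in the frame of spindle_seat between -0.004 and 0.004 m and angle between label_roll's own z axis and vertical below 0.06 rad and contact force between the fingers and anything else below 0.1 N), for 0.2 s.
2. the brake sleeve's pointer stands at 5 and the sleeve is let go (value of joint brake between 1.944 and 2.244 rad and contact force between the fingers and anything else below 0.1 N), for 0.3 s.
At the end, for the whole second after the job is handed in: The full roll is upright on the spindle (within 6 mm of its axis, underside within 4 mm of the turntable, tilt under 0.06 rad) and at rest; the brake sleeve rests at number 5 (within 0.15 rad of 2.094); nothing is held (all of step 2 and horizontal distance between label_roll and spindle_seat below 0.006 m and z of label_roll in the frame of spindle_seat between -0.004 and 0.004 m and angle between label_roll's own z axis and vertical below 0.06 rad and linear speed of label_roll below 0.02 m/s and velocity of joint brake between -0.05 and 0.05 rad/s); the robot touches nothing.
It fails at once if a bystander is shifted by more than 30 mm (distance of any of spent_roll, bottle_a, bottle_b, glass, marker, jar from where it was at the start of the episode above 0.03 m).
It also fails if it takes over 54 s, if anything falls off the work surface, if the arm or the gripper's body presses on something with over 40 N, if the wrist force passes 120 N, or if a joint passes its speed limit or range.

### The arm

A 6-joint arm with a two-finger parallel gripper is mounted at the origin on the work surface. World frame = base frame: x ahead of the robot, y to its left, z up, the work surface at z = 0. Lengths are in m, angles in rad, forces in N, time in s.
With the tool pointing down it reaches from about 0.35 to 0.975 m from the base axis. Payload 4.9 kg.
Tool frame: the origin (TCP) lies at the very end of the fingers, on their centre line; the grasp point (between the pads) lies behind it (manip.pinch_z is the y of the grasp point in the tool frame, in m); y points along the fingers, x is the direction in which the jaws open and shut, and the axes are right-handed (so a half turn about y gives the same grasp; the last joint's range is limited). The gripper opens to 85 mm and grips with 20 to 120 N. Pads are 22 mm wide; open, the fingers measure 114 mm over their backs; the gripper's body (76 mm by 85 mm) begins 54 mm behind the grasp point. The pads swing forward as they close: fully open they stand 13 mm farther back than shut.
Start: joints at [-1.347, 0.053, 1.613, -0, 1.476, -0.119], TCP at [0.21, -0.589, 0.231] pointing down, gripper open.
Joint ranges: [-3.01, 3.01], [-1.01, 2.22], [0.06, 2.58], [-1.02, 4.17], [0.09, 2.62], [-3.14, 3.14]. Speed limits (rad/s): [2.57, 2.57, 3.14, 3.14, 3.14, 3.14].

### API

Orientations are given as a unit quaternion [w, x, y, z].
In Python, from plant import manip gives the robot as it stands.
- The arm moves only by the tool drive_tool, never from a script. Its argument "motion" is a list of rows, each a list of 3 entries, a list of its own where there are three numbers: the shift along the tool's x, y, z in units of 25 mm (1.0 is 25 mm), then the turn, a rotation vector about the tool's x, y, z in units of 5 degrees (1.0 is 5 degrees), then the closure, from -1 (fully open) to 1 (shut). A call has 1 to 12 rows; each row shifts and turns the commanded pose from where the row before left it, along the tool's axes as they then stand; what a row does not reach is not made up. A row lasts 1/10 s, in which the tool goes at most 50 mm and 8.59 degrees, less where a joint would pass 70% of its speed; a pose out of reach is approached as far as the arm can. A call is refused whole if a number of a shift passes 1 or a number of a turn 1, either way. A call with a gripper value outside its range is refused whole. The fingers move at their own pace and stop on an object; the grip force is fixed at half the most. Time passes only in rows, so rows that do not move let the fingers close. It gives the time, the measured TCP pose, the force and the opening at its end, in the units of the state.
- manip.state(): the state, without advancing time (a new reading comes with each control period).
- manip.grab_frame(name): name is "scene" or "top" or "wrist"; returns a dict with "img" (400x640x3 uint8, blue, green, red), "range_z" (400x640 float32, m along the optical axis (not along the pixel's ray), 0 where there is no reading), "camera_matrix" (3x3 intrinsics, pixels), "world_from_camera" (4x4, takes a point from camera to world coordinates); the wrist camera has in their place "T_tool_cam" (4x4, takes a point from camera to tool coordinates, whose origin is the TCP and whose axes are the tool frame's). Camera axes: x right, y down, z forward; pixel columns grow to the right and rows downward; lengths in m; the calibration is good to about 2 mm. The wrist camera is an equidistant fisheye: a pixel r from the principal point sees the ray r / f radians off the axis. A picture is of the moment at which its call begins: read the wrist's pose just before it.
- manip.job_done(): hands the job in, once; it reports no verdict.
The state is a dict: "time": time; "joint_pos": joint angles; "joint_vel": joint speeds; "joint_efforts": joint torques, N m; "tool_pos": TCP position; "tool_rot": TCP orientation; "contact_force": force on the tool from outside, world axes, zero at the start; "ft_torque": the same for the moment, N m; "gripper_width": opening from 0.0 (shut) to 1.0 (fully open).
Only numpy, scipy, OpenCV 4.12 (cv2) and the standard library are available. Lean on these libraries where they do the work, as an engineer would, in place of code of your own. Each camera call takes 0.05 s, during which the arm holds its last target. There are 200 camera calls.

## Working session

There is one attempt and no reset: what is moved stays moved. The work goes in short steps, Python scripts to look and compute and a tool call to move; the robot and the scene stay as the last step left them, time stands still between calls to the robot, and variables do not carry over. Pictures are saved under pics/ and viewed, about 8 in all and at most 12, crops included, and the job is handed in when it is done.

Besides the shell and the picture viewer there is one more tool, called after "Call:" in YAML: its name, and indented under it one key for each argument. drive_tool: Moves the arm, as the interface text tells. Its arguments: {"type":"object","properties":{"motion":{"type":"array","items":{"type":"array"}}},"required":["motion"]}

```bash
mkdir -p pics; ls; cat > h.py <<'E'
import numpy as np, cv2
from plant import manip
from scipy.spatial.transform import Rotation as R
def cloud(f):
    K=f["camera_matrix"];z=f["range_z"];v,u=np.mgrid[:400,:640]
    P=np.stack([(u-K[0,2])/K[0,0]*z,(v-K[1,2])/K[1,1]*z,z],-1)
    T=f["world_from_camera"];return P@T[:3,:3].T+T[:3,3]
E
python3 - <<'E'
from h import *
s=manip.state();print(s,manip.pinch_z)
for n in("top","scene"):
    f=manip.grab_frame(n);cv2.imwrite(f"pics/{n}0.png",f["img"]);np.savez(f"{n}0.npz",**f);print(f["camera_matrix"],f["world_from_camera"])
E
```

```text
pics
{'time': 0.0, 'joint_pos': array([-1.34702519e+00,  5.33404407e-02,  1.61429838e+00,  5.19779590e-05,
        1.47602317e+00, -1.18965148e-01]), 'joint_vel': array([-0.00028645, -0.0003614 ,  0.00065869, -0.00010737,  0.0009865 ,
       -0.0011325 ]), 'joint_efforts': array([ 1.74127992e-03, -3.93678653e+01, -3.70177746e+01, -3.31151682e-05,
        6.99217970e-03,  1.71772604e-05]), 'tool_pos': array([ 0.20993487, -0.58801859,  0.2300706 ]), 'tool_rot': array([ 0.57844329, -0.57743705,  0.40794358, -0.40688062]), 'contact_force': array([-0.02245974, -0.10045018, -0.55482427]), 'ft_torque': array([-0.01143487, -0.01396396, -0.03610662]), 'gripper_width': 0.9977859126108626} -0.0187
[[451.79186055   0.         321.24133614]
 [  0.         451.79186055 201.7153423 ]
 [  0.           0.           1.        ]] [[ 0.00692477 -0.98544981  0.16982557  0.3094291 ]
 [-0.99990897 -0.00485704  0.01258802 -0.02743235]
 [-0.01158002 -0.16989728 -0.98539374  1.38120859]
 [ 0.          0.          0.          1.        ]]
[[391.96960114   0.         319.12653612]
 [  0.         391.96960114 195.8802909 ]
 [  0.           0.           1.        ]] [[ 0.75075481  0.51499508 -0.41369951  1.01426442]
 [ 0.66041771 -0.57122798  0.48738798 -0.57679352]
 [ 0.01468568 -0.63912335 -0.76896402  1.01955352]
 [ 0.          0.          0.          1.        ]]
```

View pics/top0.png

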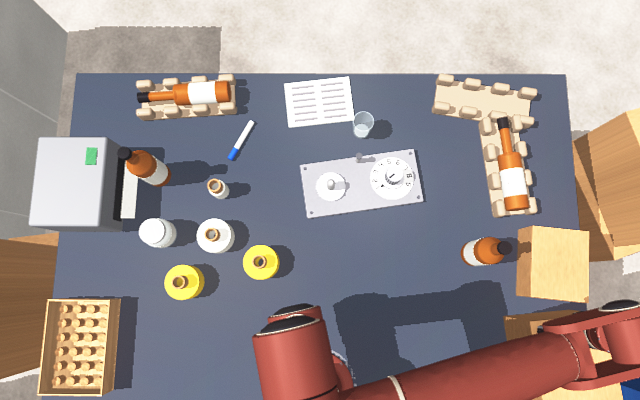

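View pics/scene0.png

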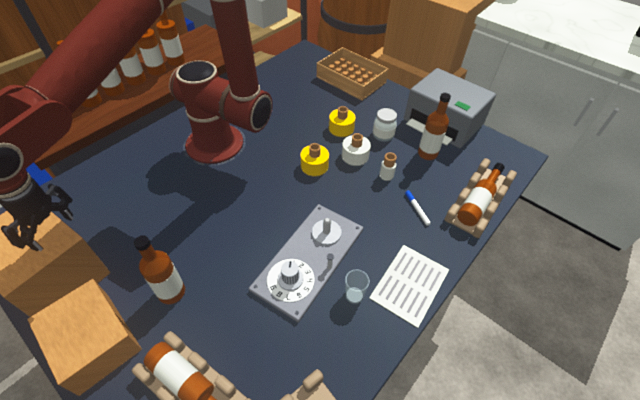

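Top view: candidates are the white wide roll with brown neck (215,236), the slim spent roll (217,188), yellow look-alikes (185,282) and (261,262), and a jar (157,232). The white one at (215,236) fits, because it is 100 mm wide with a brown core. The turntable is at (331,186), the dial at (392,178) and the guide post at (358,157). I'll measure these and confirm with a crop.

```bash
python3 - <<'E'
from h import *
def circ(P,zlo,zhi,c,r):
    q=P[(P[...,2]>zlo)&(P[...,2]<zhi)&(np.hypot(P[...,0]-c[0],P[...,1]-c[1])<r)]
    if len(q)<4: return len(q)
    (x,y),rr=cv2.minEnclosingCircle(q[:,:2].astype(np.float32)); return len(q),np.round([*np.median(q,0),x,y,rr],4)
for n in("top","scene"):
    f=dict(np.load(n+"0.npz"));P=cloud(f);hsv=cv2.cvtColor(f["img"],cv2.COLOR_BGR2HSV)
    if n=="top":
        R0=P[236,228];c={k:P[v,u,:2] for k,(u,v) in dict(roll=(215,230),tt=(331,186),dial=(392,178),post=(358,157),spent=(217,185),jar=(157,232),y2=(261,262),glass=(363,125),botb=(500,247)).items()};print(c)
    print(n)
    print("paper",circ(P,.054,.066,c["roll"],.075),"neck",circ(P,.086,.1,c["roll"],.05))
    print("tt",circ(P,.026,.034,c["tt"],.07),"spindle",circ(P,.05,.1,c["tt"],.05))
    print("brake",circ(P,.08,.092,c["dial"],.05),"plate",circ(P,.0215,.027,c["dial"],.09))
    print("post",circ(P,.07,.085,c["post"],.04))
    print("spentneck",circ(P,.086,.1,c["spent"],.04),"yellow",circ(P,.086,.1,c["y2"],.04),"jar",circ(P,.09,.11,c["jar"],.05))
f=cv2.imread("pics/top0.png")
a=cv2.resize(f[170:300,140:290],None,fx=2.6,fy=2.6,interpolation=cv2.INTER_CUBIC);b=cv2.resize(f[140:225,295:430],(390,246),interpolation=cv2.INTER_CUBIC)
g=cv2.imread("pics/scene0.png");d=cv2.resize(g[235:315,245:345],(400,320),interpolation=cv2.INTER_CUBIC)
o=np.zeros((570,800,3),np.uint8);o[:338,:390]=a;o[:246,400:790]=b;o[250:570,400:800]=d
cv2.imwrite("pics/crop0.png",o)
E
```

```text
{'roll': array([0.44713673, 0.29247865]), 'tt': array([ 0.57980938, -0.03913558]), 'dial': array([ 0.60344569, -0.21728307]), 'post': array([ 0.66877878, -0.11902042]), 'spent': array([0.59299455, 0.3098684 ]), 'jar': array([0.44017399, 0.45778693]), 'y2': array([0.36074421, 0.17183348]), 'glass': array([ 0.3094291 , -0.02743235]), 'botb': array([ 0.39150759, -0.45403868])}
top
paper (691, array([0.4335, 0.2998, 0.0611, 0.4372, 0.3047, 0.0501])) neck (82, array([0.4375, 0.3044, 0.0949, 0.4366, 0.3048, 0.0202]))
tt (507, array([ 0.5879, -0.0395,  0.0305,  0.5796, -0.0394,  0.0696])) spindle (69, array([ 0.5869, -0.039 ,  0.0859,  0.5897, -0.0381,  0.0118]))
brake (199, array([ 0.6187, -0.2258,  0.0873,  0.6185, -0.2255,  0.0239])) plate (1119, array([ 0.5997, -0.2108,  0.0239,  0.6033, -0.2172,  0.0899]))
post (35, array([ 0.6745, -0.122 ,  0.0807,  0.674 , -0.1214,  0.0098]))
spentneck (80, array([0.5794, 0.3006, 0.0952, 0.5802, 0.3012, 0.0204])) yellow (76, array([0.36  , 0.1651, 0.0961, 0.3603, 0.1655, 0.0199])) jar (526, array([0.4431, 0.4711, 0.1013, 0.4448, 0.4722, 0.037 ]))
scene
paper (325, array([0.4481, 0.2899, 0.0591, 0.4375, 0.3038, 0.0512])) neck (64, array([0.438 , 0.3   , 0.0931, 0.4384, 0.3037, 0.0211]))
tt (460, array([ 0.5978, -0.0468,  0.0295,  0.5919, -0.0403,  0.0484])) spindle (90, array([ 0.5948, -0.0448,  0.0782,  0.5911, -0.0394,  0.0122]))
brake (234, array([ 0.6198, -0.2268,  0.0857,  0.6178, -0.2267,  0.0247])) plate (950, array([ 0.6212, -0.2323,  0.023 ,  0.603 , -0.2171,  0.09  ]))
post (41, array([ 0.6743, -0.1224,  0.0783,  0.6747, -0.1215,  0.0112]))
spentneck (66, array([0.5808, 0.3001, 0.0933, 0.5796, 0.3026, 0.0211])) yellow (62, array([0.3615, 0.1652, 0.0928, 0.3611, 0.1664, 0.0217])) jar (223, array([0.4461, 0.4671, 0.099 , 0.4448, 0.4727, 0.0381]))
```

View pics/crop0.png

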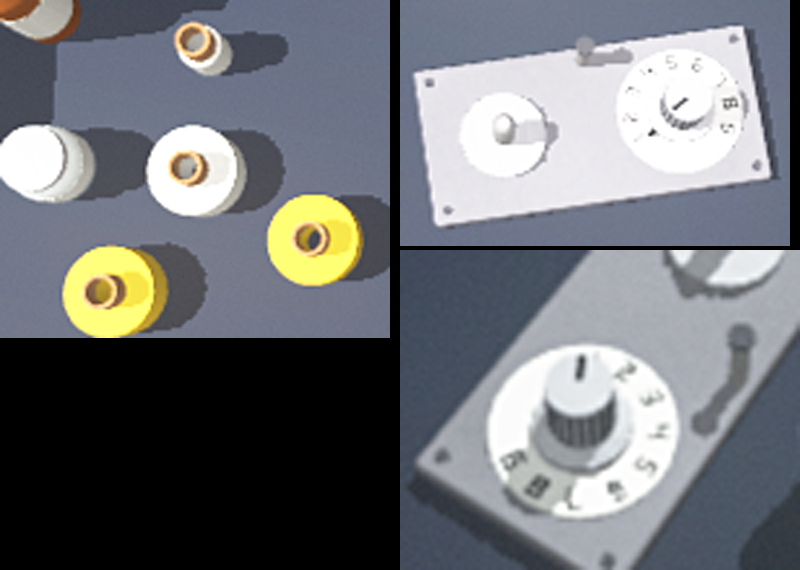

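The crop confirms it: the white full roll with brown neck is at (192,172) in the crop, the slim spent roll at (200,48), and both yellow rolls are separate. The brake pointer stands at 1, so it needs +120° clockwise. Roll ≈ (0.437, 0.304), spindle ≈ (0.590, -0.039), brake ≈ (0.618, -0.226). I'll raise the arm and turn the jaws to heading 0, which aligns tool x, -y and z with world x, z and y.

Call:
drive_tool:
  motion:
    - [[0, -1, 0], [0, -1, 0], -1]
    - [[0, -1, 0], [0, -1, 0], -1]
    - [[0, -1, 0], [0, -1, 0], -1]
    - [[0, -1, 0], [0, -1, 0], -1]
    - [[0, -1, 0], [0, -1, 0], -1]
    - [[0, -1, 0], [0, -1, 0], -1]
    - [[0, -1, 0], [0, -1, 0], -1]
    - [[0, -1, 0], [0, -1, 0], -1]
    - [[0, 0, 0], [0, -1, 0], -1]
    - [[0, 0, 0], [0, -1, 0], -1]
    - [[0, 0, 0], [0, -1, 0], -1]
    - [[0, 0, 0], [0, -1, 0], -1]

```text
time: 1.3
tool_pos: [0.21, -0.5885, 0.4306]
tool_rot: [0.705, -0.704, 0.063, -0.062]
contact_force: [-0.8, 0.1, -0.6]
gripper_width: 0.996
```

Call:
drive_tool:
  motion:
    - [[0, 0, 0], [0, -1, 0], -1]
    - [[0, 0, 0], [0, -1, 0], -1]
    - [[1, 0, 0], [0, -0.08, 0], -1]
    - [[1, 0, 1], [0, 0, 0], -1]
    - [[1, 0, 1], [0, 0, 0], -1]
    - [[1, 0, 1], [0, 0, 0], -1]
    - [[1, 0, 1], [0, 0, 0], -1]
    - [[1, 0, 1], [0, 0, 0], -1]
    - [[1, 0, 1], [0, 0, 0], -1]
    - [[1, 0, 1], [0, 0, 0], -1]
    - [[1, 0, 1], [0, 0, 0], -1]
    - [[0, 0, 1], [0, 0, 0], -1]

```text
time: 2.5
tool_pos: [0.4367, -0.362, 0.4297]
tool_rot: [0.708, -0.706, -0.001, 0.001]
contact_force: [-0.4, -0.7, 0.2]
gripper_width: 1.006
```

Call:
drive_tool:
  motion:
    - [[0, 0, 1], [0, 0, 0], -1]
    - [[0, 0, 1], [0, 0, 0], -1]
    - [[0, 0, 1], [0, 0, 0], -1]
    - [[0, 0, 1], [0, 0, 0], -1]
    - [[0, 0, 1], [0, 0, 0], -1]
    - [[0, 0, 1], [0, 0, 0], -1]
    - [[0, 0, 1], [0, 0, 0], -1]
    - [[0, 0, 1], [0, 0, 0], -1]
    - [[0, 0, 1], [0, 0, 0], -1]
    - [[0, 0, 1], [0, 0, 0], -1]
    - [[0, 0, 1], [0, 0, 0], -1]
    - [[0, 0, 1], [0, 0, 0], -1]

```text
time: 3.7
tool_pos: [0.4344, -0.0626, 0.4308]
tool_rot: [0.707, -0.707, 0.0, 0.0]
contact_force: [0.4, 0.5, 0.3]
gripper_width: 1.001
```

Call:
drive_tool:
  motion:
    - [[0, 0, 1], [0, 0, 0], -1]
    - [[0, 0, 1], [0, 0, 0], -1]
    - [[0, 0, 1], [0, 0, 0], -1]
    - [[0, 0, 1], [0, 0, 0], -1]
    - [[0, 0, 1], [0, 0, 0], -1]
    - [[0, 0, 1], [0, 0, 0], -1]
    - [[0, 0, 1], [0, 0, 0], -1]
    - [[0, 0, 1], [0, 0, 0], -1]
    - [[0, 0, 1], [0, 0, 0], -1]
    - [[0, 0, 1], [0, 0, 0], -1]
    - [[0, 1, 1], [0, 0, 0], -1]
    - [[0, 1, 1], [0, 0, 0], -1]

```text
time: 4.9
tool_pos: [0.4346, 0.2375, 0.3812]
tool_rot: [0.707, -0.707, -0.001, -0.0]
contact_force: [0.8, -0.3, -0.1]
gripper_width: 1.001
```

Call:
drive_tool:
  motion:
    - [[0, 1, 1], [0, 0, 0], -1]
    - [[0, 1, 1], [0, 0, 0], -1]
    - [[0, 1, 0.65], [0, 0, 0], -1]
    - [[0, 1, 0], [0, 0, 0], -1]
    - [[0, 1, 0], [0, 0, 0], -1]
    - [[0, 1, 0], [0, 0, 0], -1]
    - [[0, 1, 0], [0, 0, 0], -1]
    - [[0, 0, 0], [0, 0, 0], -1]
    - [[0, 0, 0], [0, 0, 0], -1]

```text
time: 5.8
tool_pos: [0.4342, 0.3025, 0.2061]
tool_rot: [-0.707, 0.707, -0.0, -0.001]
contact_force: [0.9, -0.2, 0.2]
gripper_width: 1.005
```

```bash
cat >> h.py <<'E'
def wrist(name):
    s=manip.state();f=manip.grab_frame("wrist");cv2.imwrite(f"pics/{name}.png",f["img"])
    w,x,y,z=s["tool_rot"];T=np.eye(4);T[:3,:3]=R.from_quat([x,y,z,w]).as_matrix();T[:3,3]=s["tool_pos"]
    f["W"]=T@f["T_tool_cam"];return s,f
def wcloud(f):
    K=f["camera_matrix"];z=f["range_z"];v,u=np.mgrid[:400,:640]
    a=(u-K[0,2])/K[0,0];b=(v-K[1,2])/K[1,1];r=np.hypot(a,b)+1e-9;t=np.tan(np.minimum(r,1.5))/r
    P=np.stack([a*t*z,b*t*z,z],-1);return P@f["W"][:3,:3].T+f["W"][:3,3]
def circ(P,zlo,zhi,c,r):
    q=P[(P[...,2]>zlo)&(P[...,2]<zhi)&(np.hypot(P[...,0]-c[0],P[...,1]-c[1])<r)]
    if len(q)<4: return len(q)
    (x,y),rr=cv2.minEnclosingCircle(q[:,:2].astype(np.float32)); return len(q),np.round([*np.median(q,0),x,y,rr],4)
E
python3 - <<'E'
from h import *
s,f=wrist("w1");print(s["tool_pos"],s["tool_rot"],s["contact_force"])
P=wcloud(f)
print(circ(P,.05,.07,(.437,.304),.06),circ(P,.085,.105,(.437,.304),.03))
E
```

```text
[0.43418343 0.30245887 0.20608961] [-7.06898276e-01  7.07314930e-01 -1.31667264e-04 -6.32533583e-04] [ 0.92006471 -0.15593914  0.23785874]
(6209, array([0.4374, 0.3139, 0.0598, 0.4377, 0.3053, 0.0503])) (929, array([0.4373, 0.3056, 0.0943, 0.4376, 0.3054, 0.0203]))
```

View pics/w1.png

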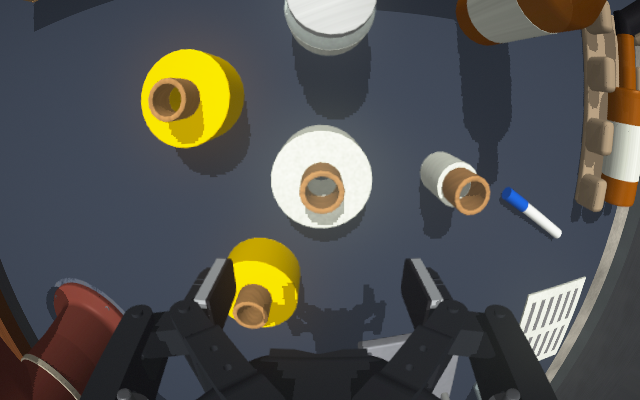

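The wrist view shows the full roll at (321,178) with its neck at (322,188), and the jaws straddle it. It is at (0.4376, 0.3054), so I'll correct by 3 mm in x and y, descend to z 0.068, and close.

Call:
drive_tool:
  motion:
    - [[0.14, 0, 0.11], [0, 0, 0], -1]
    - [[0, 1, 0], [0, 0, 0], -1]
    - [[0, 1, 0], [0, 0, 0], -1]
    - [[0, 1, 0], [0, 0, 0], -1]
    - [[0, 1, 0], [0, 0, 0], -1]
    - [[0, 0.8, 0], [0, 0, 0], -1]
    - [[0, 0.7, 0], [0, 0, 0], -1]
    - [[0, 0, 0], [0, 0, 0], -1]
    - [[0, 0, 0], [0, 0, 0], -1]

```text
time: 6.75
tool_pos: [0.4389, 0.3058, 0.0701]
tool_rot: [0.707, -0.707, -0.001, -0.0]
contact_force: [-0.4, -0.0, 0.0]
gripper_width: 0.999
```

Call:
drive_tool:
  motion:
    - [[0, 0, 0], [0, 0, 0], 1]
    - [[0, 0, 0], [0, 0, 0], 1]
    - [[0, 0, 0], [0, 0, 0], 1]
    - [[0, 0, 0], [0, 0, 0], 1]
    - [[0, 0, 0], [0, 0, 0], 1]
    - [[0, 0, 0], [0, 0, 0], 1]
    - [[0, 0, 0], [0, 0, 0], 1]
    - [[0, 0, 0], [0, 0, 0], 1]

```text
time: 7.55
tool_pos: [0.4384, 0.3057, 0.0701]
tool_rot: [0.707, -0.707, -0.001, -0.0]
contact_force: [-1.7, -0.9, 5.9]
gripper_width: 0.455
```

Call:
drive_tool:
  motion:
    - [[0, -0.4, 0], [0, 0, 0], 1]
    - [[0, -0.6, 0], [0, 0, 0], 1]
    - [[0, -1, 0], [0, 0, 0], 1]
    - [[0, -1, 0], [0, 0, 0], 1]
    - [[0, -1, 0], [0, 0, 0], 1]
    - [[0, -1, 0], [0, 0, 0], 1]
    - [[0, -0.6, 0], [0, 0, 0], 1]
    - [[0, -0.4, 0], [0, 0, 0], 1]
    - [[0, 0, 0], [0, 0, 0], 1]

```text
time: 8.45
tool_pos: [0.4385, 0.3057, 0.2203]
tool_rot: [0.708, -0.707, -0.001, -0.001]
contact_force: [0.1, 0.9, -3.0]
gripper_width: 0.452
```

Call:
drive_tool:
  motion:
    - [[0.2, 0, -0.4], [0, 0, 0], 1]
    - [[0.4, 0, -0.8], [0, 0, 0], 1]
    - [[0.4, 0, -0.9], [0, 0, 0], 1]
    - [[0.4, 0, -0.9], [0, 0, 0], 1]
    - [[0.4, 0, -0.9], [0, 0, 0], 1]
    - [[0.4, 0, -0.9], [0, 0, 0], 1]
    - [[0.4, 0, -0.9], [0, 0, 0], 1]
    - [[0.4, 0, -0.9], [0, 0, 0], 1]
    - [[0.4, 0, -0.9], [0, 0, 0], 1]
    - [[0.4, 0, -0.9], [0, 0, 0], 1]
    - [[0.4, 0, -0.9], [0, 0, 0], 1]
    - [[0.4, 0, -0.9], [0, 0, 0], 1]

```text
time: 9.65
tool_pos: [0.5524, 0.0487, 0.2165]
tool_rot: [-0.707, 0.707, -0.001, -0.001]
contact_force: [-0.2, -0.9, -2.5]
gripper_width: 0.452
```

Call:
drive_tool:
  motion:
    - [[0.4, 0, -0.9], [0, 0, 0], 1]
    - [[0.4, 0, -0.8], [0, 0, 0], 1]
    - [[0.4, 0, -0.8], [0, 0, 0], 1]
    - [[0.3, 0, -0.5], [0, 0, 0], 1]
    - [[0, 0, -0.3], [0, 0, 0], 1]
    - [[0, 0, 0], [0, 0, 0], 1]
    - [[0, 0, 0], [0, 0, 0], 1]
    - [[0, 0, 0], [0, 0, 0], 1]

```text
time: 10.45
tool_pos: [0.5903, -0.0312, 0.2187]
tool_rot: [0.707, -0.707, -0.001, 0.001]
contact_force: [-0.5, 0.2, -3.1]
gripper_width: 0.45
```

```bash
python3 - <<'E'
from h import *
s,f=wrist("w2");print(s["tool_pos"],s["tool_rot"],s["contact_force"],s["gripper_width"])
P=wcloud(f);p=s["tool_pos"];z0=p[2]-.070
print("wrist paper",circ(P,z0+.05,z0+.07,p[:2],.08))
g=[f["img"]]
for n in("top","scene"):
    f=manip.grab_frame(n);P=cloud(f);g.append(f["img"])
    print(n,"paper",circ(P,z0+.054,z0+.066,p[:2],.057),circ(P,z0-.01,z0+.1,p[:2],.057),"spindle",circ(P,.05,.1,(.5904,-.0388),.03))
np.savez("p2.npz",P=P)
cv2.imwrite("pics/c2.png",np.hstack([cv2.resize(g[0][:, 100:540],(400,364)),cv2.resize(g[2][100:300,220:440],(400,364))]))
E
```

```text
[ 0.59034663 -0.03123673  0.21874833] [ 7.07225519e-01 -7.06987532e-01 -5.07463730e-04  6.60928440e-04] [-0.47505434  0.24467047 -3.05453445] 0.45004074104626113
wrist paper (12775, array([ 0.591 , -0.0095,  0.2084,  0.591 , -0.0315,  0.0502]))
top paper (297, array([ 0.58  , -0.0115,  0.21  ,  0.5894, -0.0311,  0.0489])) (308, array([ 0.5795, -0.0115,  0.21  ,  0.5894, -0.0311,  0.0489])) spindle 0
scene paper (516, array([ 0.6042, -0.0502,  0.2083,  0.5901, -0.0332,  0.0503])) (1169, array([ 0.605 , -0.0508,  0.2074,  0.5908, -0.0336,  0.0508])) spindle (82, array([ 0.5948, -0.0451,  0.0749,  0.5912, -0.0394,  0.0124]))
```

View pics/c2.png

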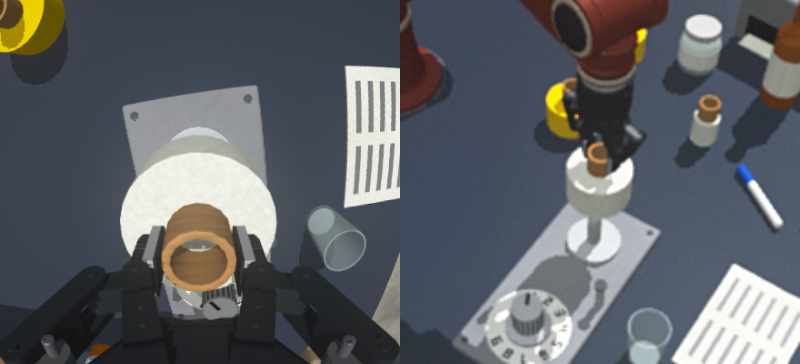

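The left panel (wrist) shows the neck gripped upright at (198,262), and the right panel (scene) shows the roll hanging just above the spindle. Comparing roll and spindle in both views gives about +0.5 mm in x and -6.7 mm in y to correct. The drop is about 118 mm. I'll correct, then lower in stages watching the force.

Call:
drive_tool:
  motion:
    - [[0.02, 0, -0.27], [0, 0, 0], 1]
    - [[0, 0.8, 0], [0, 0, 0], 1]
    - [[0, 0.8, 0], [0, 0, 0], 1]
    - [[0, 0.4, 0], [0, 0, 0], 1]
    - [[0, 0.3, 0], [0, 0, 0], 1]
    - [[0, 0.3, 0], [0, 0, 0], 1]
    - [[0, 0.3, 0], [0, 0, 0], 1]
    - [[0, 0.2, 0], [0, 0, 0], 1]
    - [[0, 0, 0], [0, 0, 0], 1]
    - [[0, 0, 0], [0, 0, 0], 1]

```text
time: 11.6
tool_pos: [0.5914, -0.0388, 0.1416]
tool_rot: [-0.707, 0.707, 0.0, -0.0]
contact_force: [0.3, -0.5, -3.0]
gripper_width: 0.452
```

The tip has entered the bore with no added force. Lowering the remaining ~40 mm.

Call:
drive_tool:
  motion:
    - [[0, 0.3, 0], [0, 0, 0], 1]
    - [[0, 0.3, 0], [0, 0, 0], 1]
    - [[0, 0.3, 0], [0, 0, 0], 1]
    - [[0, 0.3, 0], [0, 0, 0], 1]
    - [[0, 0.2, 0], [0, 0, 0], 1]
    - [[0, 0.15, 0], [0, 0, 0], 1]
    - [[0, 0.05, 0], [0, 0, 0], 1]
    - [[0, 0, 0], [0, 0, 0], 1]
    - [[0, 0, 0], [0, 0, 0], 1]

```text
time: 12.5
tool_pos: [0.5915, -0.0388, 0.1017]
tool_rot: [-0.707, 0.707, 0.0, 0.0]
contact_force: [-0.0, -0.7, -4.0]
gripper_width: 0.452
```

Call:
drive_tool:
  motion:
    - [[0, 0.05, 0], [0, 0, 0], 1]
    - [[0, 0, 0], [0, 0, 0], 1]
    - [[0, 0, 0], [0, 0, 0], 0.2]
    - [[0, 0, 0], [0, 0, 0], -0.4]
    - [[0, 0, 0], [0, 0, 0], -1]
    - [[0, 0, 0], [0, 0, 0], -1]
    - [[0, 0, 0], [0, 0, 0], -1]
    - [[0, 0, 0], [0, 0, 0], -1]
    - [[0, 0, 0], [0, 0, 0], -1]
    - [[0, 0, 0], [0, 0, 0], -1]

```text
time: 13.5
tool_pos: [0.5912, -0.0388, 0.1001]
tool_rot: [0.707, -0.707, -0.0, 0.0]
contact_force: [-0.3, -0.6, -0.1]
gripper_width: 1.001
```

Call:
drive_tool:
  motion:
    - [[0, -0.5, 0], [0, 0, 0], -1]
    - [[0, -1, 0], [0, 0, 0], -1]
    - [[0, -1, 0], [0, 0, 0], -1]
    - [[0, -1, 0], [0, 0, 0], -1]
    - [[0, -1, 0], [0, 0, 0], -1]
    - [[0, -1, 0], [0, 0, 0], -1]
    - [[0, 0, 0], [0, 0, 0], -1]
    - [[0, 0, 0], [0, 0, 0], -1]

```text
time: 14.3
tool_pos: [0.5916, -0.0388, 0.2388]
tool_rot: [-0.707, 0.707, 0.001, 0.0]
contact_force: [-1.0, -0.5, -0.5]
gripper_width: 1.001
```

```bash
python3 - <<'E'
from h import *
s,f=wrist("w3");print(s["tool_pos"],s["contact_force"],s["gripper_width"])
P=wcloud(f)
def rep(P):
    print("paper",circ(P,.075,.105,(.5904,-.0388),.057),"neck",circ(P,.115,.135,(.5904,-.0388),.03),"brake",circ(P,.08,.092,(.618,-.226),.035))
rep(P)
for n in("scene",):
    f2=manip.grab_frame(n);rep(cloud(f2))
cv2.imwrite("pics/c3.png",np.hstack([cv2.resize(f["img"][:,100:540],(400,364)),cv2.resize(f2["img"][140:320,230:430],(400,364))]))
E
```

```text
[ 0.59155259 -0.03882013  0.23875416] [-0.97239874 -0.51907898 -0.4589126 ] 1.0011464907366288
paper (6463, array([ 0.5914, -0.0322,  0.0899,  0.5917, -0.0392,  0.0504])) neck (919, array([ 0.5915, -0.0383,  0.1244,  0.5916, -0.0392,  0.0205])) brake (901, array([ 0.62  , -0.2217,  0.0858,  0.6209, -0.2246,  0.025 ]))
paper (670, array([ 0.6015, -0.0525,  0.0895,  0.5904, -0.0403,  0.051 ])) neck (95, array([ 0.591 , -0.0404,  0.1224,  0.5907, -0.0398,  0.021 ])) brake (236, array([ 0.6196, -0.227 ,  0.0855,  0.6194, -0.2254,  0.0257]))
```

View pics/c3.png

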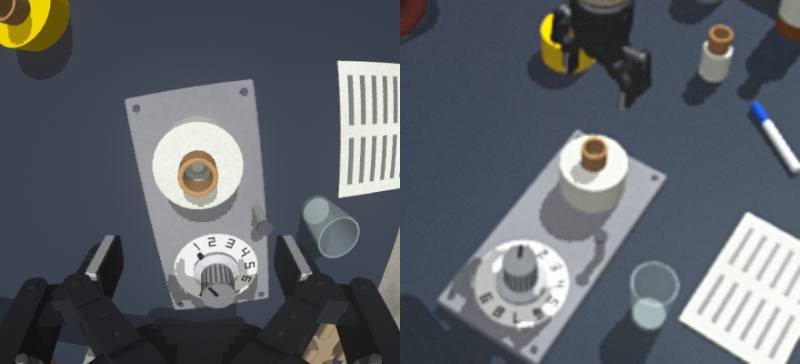

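The roll is seated: paper top at 0.0899 puts the underside at 0.030. Its axis is within about 1 mm of the spindle, and the pointer is still at 1. Next I'll move over the brake at (0.619, -0.226), pre-turn the jaws 40° counter-clockwise, and descend to z 0.05.

Call:
drive_tool:
  motion:
    - [[0.14, 0, -0.5], [0, 0, 0], -1]
    - [[0.2, 0, -1], [0, 0, 0], -1]
    - [[0.2, 0, -1], [0, 0, 0], -1]
    - [[0.2, 0, -1], [0, 0, 0], -1]
    - [[0.2, 0, -1], [0, 0, 0], -1]
    - [[0.2, 0, -1], [0, 0, 0], -1]
    - [[0, 0, -1], [0, 0, 0], -1]
    - [[0, 0, -1], [0, 0, 0], -1]
    - [[0, 0, 0], [0, -1, 0], -1]
    - [[0, 0, 0], [0, -1, 0], -1]
    - [[0, 0, 0], [0, -1, 0], -1]
    - [[0, 0, 0], [0, -1, 0], -1]

```text
time: 15.6
tool_pos: [0.6192, -0.2272, 0.2358]
tool_rot: [0.697, -0.696, -0.123, 0.125]
contact_force: [-0.3, -0.5, 0.0]
gripper_width: 0.998
```

Call:
drive_tool:
  motion:
    - [[0, 0.5, 0], [0, -1, 0], -1]
    - [[0, 1, 0], [0, -1, 0], -1]
    - [[0, 1, 0], [0, -1, 0], -1]
    - [[0, 1, 0], [0, -1, 0], -1]
    - [[0, 0.5, 0], [0, 0, 0], -1]
    - [[0, 0, 0], [0, 0, 0], -1]
    - [[0, 0, 0], [0, 0, 0], -1]

```text
time: 16.3
tool_pos: [0.62, -0.2267, 0.1379]
tool_rot: [-0.664, 0.665, 0.242, -0.242]
contact_force: [0.7, 0.4, 0.1]
gripper_width: 1.003
```

```bash
python3 - <<'E'
from h import *
s,f=wrist("w4");print(s["tool_pos"],s["tool_rot"],s["joint_pos"])
P=wcloud(f)
c=circ(P,.08,.092,(.619,-.226),.035);print(c)
w,x,y,z=s["tool_rot"];print("tool units to brake",R.from_quat([x,y,z,w]).inv().apply(np.r_[c[1][3:5],.05]-s["tool_pos"])/.025)
E
```

```text
[ 0.61997094 -0.22671915  0.13786389] [-0.66448904  0.66461345  0.24162046 -0.24158401] [-4.63191688e-01  2.03899290e-01  1.60737303e+00 -8.61508366e-05
  1.33015720e+00 -1.16057292e+00]
(3613, array([ 0.619 , -0.224 ,  0.0858,  0.6202, -0.226 ,  0.0248]))
tool units to brake [0.02553826 3.51455238 0.01680817]
```

Call:
drive_tool:
  motion:
    - [[0, 1, 0], [0, 0, 0], -1]
    - [[0, 1, 0], [0, 0, 0], -1]
    - [[0, 1, 0], [0, 0, 0], -1]
    - [[0, 0.5, 0], [0, 0, 0], -1]
    - [[0, 0, 0], [0, 0, 0], -1]
    - [[0, 0, 0], [0, 0, 0], 1]
    - [[0, 0, 0], [0, 0, 0], 1]
    - [[0, 0, 0], [0, 0, 0], 1]
    - [[0, 0, 0], [0, 0, 0], 1]
    - [[0, 0, 0], [0, 0, 0], 1]
    - [[0, 0, 0], [0, 0, 0], 1]
    - [[0, 0, 0], [0, 0, 0], 1]

```text
time: 17.55
tool_pos: [0.6206, -0.2272, 0.0525]
tool_rot: [-0.664, 0.665, 0.242, -0.242]
contact_force: [-2.9, -1.1, 6.1]
gripper_width: 0.54
```

Call:
drive_tool:
  motion:
    - [[0, 0, 0], [0, 0.5, 0], 1]
    - [[0, 0, 0], [0, 0.5, 0], 1]
    - [[0, 0, 0], [0, 1, 0], 1]
    - [[0, 0, 0], [0, 1, 0], 1]
    - [[0, 0, 0], [0, 1, 0], 1]
    - [[0, 0, 0], [0, 1, 0], 1]
    - [[0, 0, 0], [0, 1, 0], 1]
    - [[0, 0, 0], [0, 1, 0], 1]
    - [[0, 0, 0], [0, 1, 0], 1]
    - [[0, 0, 0], [0, 1, 0], 1]
    - [[0, 0, 0], [0, 1, 0], 1]
    - [[0, 0, 0], [0, 1, 0], 1]

```text
time: 18.75
tool_pos: [0.6195, -0.2275, 0.0525]
tool_rot: [-0.7, 0.702, -0.094, 0.093]
contact_force: [-7.9, -0.3, 7.8]
gripper_width: 0.542
```

Gripped and turning, 55° so far. 65° more to go.

Call:
drive_tool:
  motion:
    - [[0, 0, 0], [0, 1, 0], 1]
    - [[0, 0, 0], [0, 1, 0], 1]
    - [[0, 0, 0], [0, 1, 0], 1]
    - [[0, 0, 0], [0, 1, 0], 1]
    - [[0, 0, 0], [0, 1, 0], 1]
    - [[0, 0, 0], [0, 1, 0], 1]
    - [[0, 0, 0], [0, 1, 0], 1]
    - [[0, 0, 0], [0, 1, 0], 1]
    - [[0, 0, 0], [0, 1, 0], 1]
    - [[0, 0, 0], [0, 1, 0], 1]
    - [[0, 0, 0], [0, 1, 0], 1]
    - [[0, 0, 0], [0, 1, 0], 1]

```text
time: 19.95
tool_pos: [0.6186, -0.2266, 0.0524]
tool_rot: [-0.56, 0.561, -0.432, 0.43]
contact_force: [-10.9, 2.4, 11.7]
gripper_width: 0.536
```

Call:
drive_tool:
  motion:
    - [[0, 0, 0], [0, 1, 0], 1]
    - [[0, 0, 0], [0, 0, 0], 1]
    - [[0, 0, 0], [0, 0, 0], 1]
    - [[0, 0, 0], [0, 0, 0], 0.2]
    - [[0, 0, 0], [0, 0, 0], -0.4]
    - [[0, 0, 0], [0, 0, 0], -1]
    - [[0, 0, 0], [0, 0, 0], -1]
    - [[0, 0, 0], [0, 0, 0], -1]
    - [[0, 0, 0], [0, 0, 0], -1]
    - [[0, 0, 0], [0, 0, 0], -1]
    - [[0, 0, 0], [0, 0, 0], -1]

```text
time: 21.05
tool_pos: [0.6198, -0.2262, 0.0499]
tool_rot: [0.542, -0.542, 0.454, -0.454]
contact_force: [-0.1, 0.4, 0.3]
gripper_width: 1.004
```

Call:
drive_tool:
  motion:
    - [[0, -0.5, 0], [0, 0, 0], -1]
    - [[0, -1, 0], [0, 0, 0], -1]
    - [[0, -1, 0], [0, 0, 0], -1]
    - [[0, -1, 0], [0, 0, 0], -1]
    - [[0, -1, 0], [0, 0, 0], -1]
    - [[0, -1, 0], [0, 0, 0], -1]
    - [[0, -1, 0], [0, 0, 0], -1]
    - [[0, 0, 0], [0, 0, 0], -1]
    - [[0, 0, 0], [0, 0, 0], -1]

```text
time: 21.95
tool_pos: [0.6202, -0.2264, 0.2139]
tool_rot: [0.542, -0.542, 0.454, -0.455]
contact_force: [0.4, 0.6, -1.6]
gripper_width: 0.999
```

```bash
python3 - <<'E'
from h import *
s,f=wrist("w5");print(s["time"],s["tool_pos"],s["contact_force"],s["gripper_width"])
g=manip.grab_frame("scene")
P=cloud(g);print(circ(P,.075,.105,(.5904,-.0388),.057),circ(P,.115,.135,(.5904,-.0388),.03))
cv2.imwrite("pics/c5.png",np.hstack([cv2.resize(f["img"][:,100:540],(400,364)),cv2.resize(g["img"][190:320,240:380],(400,364),interpolation=cv2.INTER_CUBIC)]))
E
```

```text
21.95 [ 0.62018988 -0.22641093  0.21390744] [ 0.41933971  0.58310218 -1.57970391] 0.998706477822076
(666, array([ 0.6017, -0.0529,  0.0896,  0.5889, -0.0404,  0.0518])) (97, array([ 0.5907, -0.0403,  0.1227,  0.5912, -0.0392,  0.0216]))
```

View pics/c5.png

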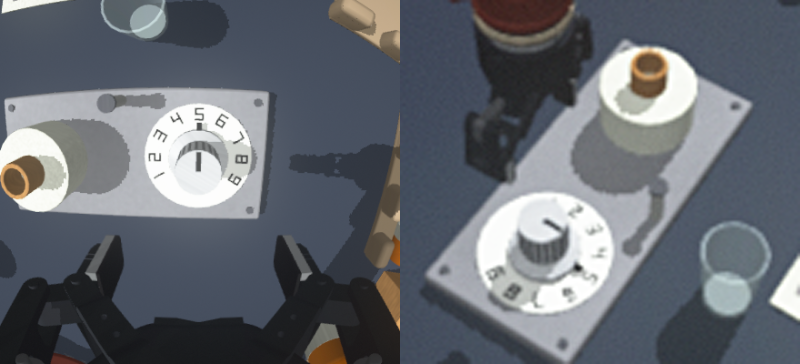

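The wrist view shows the pointer (200,128) and the top line both at 5. The roll is still flat on the turntable, and the gripper is clear and open. Handing in.

```bash
python3 -c "
from plant import manip
print(manip.job_done())"
```

```text
the job is handed in; nothing more can be done
None
```

The full white roll is on the spindle, neck up and released, and the brake sleeve is at 5 and released. I handed the job in at about 22 s of the 54 s allowed; the hand-in gives no verdict.

**Roll:** I gripped it by the neck, lowered it over the spindle and let go. The last checks put its underside at about 30 mm above the bench, the turntable's height. Its axis is about 1–2 mm from the spindle, within the calibration error. The scene camera still showed it seated after the brake turn.

**Brake:** I turned the sleeve 120° clockwise. The last picture shows both the pointer and the top line at 5.

**Everything else:** The last pictures show the gripper open and about 130 mm above the sleeve. I did not measure the bystanders again. The ones in view looked unmoved, and I felt no unexpected contact along the way. No checks failed. The only disagreements were 1–2 mm between cameras.

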